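Sort knife handles into the stock trays

ROBOT

A 6-joint arm with a two-finger parallel gripper is mounted at the origin on the work surface. World frame = base frame: x ahead of the robot, y to its left, z up, the work surface at z = 0. Lengths are in m, angles in degrees, forces in N, time in s.
With the tool pointing down it reaches from about 0.35 to 0.875 m from the base axis. Payload 4.2 kg.
Tool frame: the origin (TCP) lies on the front face of the gripper's body, between the roots of the fingers; the fingertips stand 70 mm ahead of it and the grasp point (between the pads) lies 51 mm ahead of it (r.nose_length is the distance from the TCP to the fingertips, in m); z points along the fingers, y is the direction in which the jaws open and shut (so a half turn about z gives the same grasp; the last joint's range is limited). The gripper opens to 87 mm and grips with 3 to 60 N. Pads are 19 mm wide; open, the fingers measure 117 mm over their backs; the gripper's body (75 mm by 190 mm) begins 51 mm behind the grasp point.
Start: joints at [-58.121, 22.042, 0.453, 0, -68.411, -14.817], TCP at [0.183, -0.597, 0.292] pointing down, gripper open.
Joint ranges: [-179.83, 179.83], [-69.29, 118.12], [-61.27, 80.66], [-181.25, 117.63], [-171.15, -9.14], [-177.46, 177.46]. Speed limits (degrees/s): [159.86, 159.86, 180, 180, 180, 180].

INTERFACE

Orientations are given as a 3x3 rotation matrix whose columns are the frame's x, y, z axes.
In Python, from station import telemetry, capture, order, r gives the robot as it stands.
- The arm moves only by the tool drive_tool, never from a script. Its argument "series" is a list of rows, each a list of 4 numbers: the shift along the tool's x, y, z as a fraction of full scale, then the turn about the tool's z as a fraction of full scale. In form: [[dx, dy, dz, turn], ...]. A call has 1 to 10 rows; each row is the pose to reach, as a shift and turn from the pose commanded when the call began, along the tool's axes at that moment; what a row does not reach only later rows make up. Full scale, the value 1, is 0.12 m for a shift and 2 rad for a turn. A row lasts 1/8 s, in which the tool goes at most 62.5 mm and 10.7 degrees, less where a joint would pass 70% of its speed; a pose out of reach is approached as far as the arm can. A call with a number of a shift or a turn outside -1 to 1 is refused whole. A call with a gripper value outside its range is refused whole. "fingers" is the finger opening in mm, from 0 to 87, set as the call begins (left out, the last holds). The fingers move at their own pace and stop on an object; the grip force is fixed at half the most. Time passes only in rows, so rows that repeat a pose let the fingers close. It gives the time, the measured TCP pose, the force and the opening at its end, in the units of the state.
- telemetry.sense(): the state, without advancing time (a new reading comes with each control period).
- capture(name): name is "scene" or "top"; returns a dict with "color" (480x640x3 uint8, blue, green, red), "fx", "fy", "cx", "cy" (pixels), "eye" and "attitude" of the camera in the world. Camera axes: x right, y up, looking along -z (the intrinsics and any distortion apply to the point x, -y, -z); pixel columns grow to the right and rows downward; lengths in m; the calibration is good to about 2 mm. A picture is of the moment at which its call begins. There is no depth.
- order.finish_job(): hands the job in, once; it reports no verdict.
The state is a dict: "time_s": time; "joints": joint angles; "joint_velocities": joint speeds; "effort": joint torques, N m; "tcp_pos": TCP position; "ee_rot": TCP orientation; "wrist_force": force on the tool from outside, world axes, zero at the start; "moment": the same for the moment, N m; "gripper_width": opening from 0.0 (shut) to 1.0 (fully open).
Only numpy, scipy, OpenCV 4.12 (cv2) and the standard library are available. Lean on these libraries where they do the work, as an engineer would, in place of code of your own. Each camera call takes 0.05 s, during which the arm holds its last target. There are 200 camera calls.

TASK

Sort the loose knife-fitting stock by shape and size, whatever its colour: the two long octagonal handles side by side in the biggest tray, the two short flat-sided handles side by side in the middle-sized tray, and the black ring collar standing on end in the smallest tray. Each piece must rest flat on its tray's floor, not on its rim or on another piece. Set the pieces down gently, without dropping them, and leave the sanding block and the glue jar where they are.

Things in the scene. Friction and masses are not known exactly. Their poses are not given: they have to be found in the camera images.
- long_pale: long knife handle of pale wood, octagonal bar 130 mm long and 26 mm across the flats with a black front end, lying on a flat. Origin: centre of the piece (13 mm over what it lies on); x runs along its length (black end at +x).
- long_dark: long knife handle of dark wood, otherwise like long_pale: octagonal, 130 mm long, 26 mm across the flats; origin at its centre, x along its length.
- short_pale: short knife handle of pale wood, flat-sided bar with softened edges, 95 mm long, 28 mm wide (y), 24 mm high (z), with a black front end. Origin: centre of the piece (12 mm over what it lies on); x runs along its length.
- short_dark: short knife handle of dark wood, otherwise like short_pale: 95 x 28 x 24 mm; origin at its centre, x along its length.
- collar: black horn collar, a plain ring 34 mm outside, 20 mm bore, 26 mm high, standing on end. Origin: centre of its underside, z up its axis.
- long_tray: the biggest tray, oblong, fixed to the bench: plywood floor with a low dark wood rim, inside 150 mm (its x) by 120 mm (its y), outside 160 by 130. The floor's top is 3 mm and the rim's top 8 mm above the bench. Origin: under its centre, at bench height. Two long handles lie in it side by side along its x, 60 mm apart.
- short_tray: the middle tray, nearly square, fixed: same build, inside 115 mm (x) by 120 mm (y), outside 125 by 130; floor 3 mm, rim 8 mm above the bench. Origin: under its centre, at bench height. Two short handles lie in it side by side along its x, 60 mm apart.
- collar_tray: the smallest tray, fixed: same build, square, inside 80 by 80 mm, outside 90 by 90; floor 3 mm, rim 8 mm above the bench. Origin: under its centre, at bench height.
- sanding_block: loose cork sanding block, 70 x 40 x 24 mm, lying among the handles; not part of the job. Origin: centre of its underside, x along its length.
- glue_jar: loose small round glue jar with a metal cap, 42 mm across, 45 mm high, standing among the handles; not part of the job. Origin: centre of its underside.
There are look-alikes about, which are no part of the job. What is shaped like the long_pale but purple or red is not meant. Of the things shaped like the collar, the black one is meant.

How it is judged (in metres and radians):
At the end, for the whole second after the job is handed in: Both long handles lie inside the biggest tray and both short ones inside the middle tray, flat on the floor (centre under 18.5 mm up, level to 0.03 rad), not on a rim or each other; the collar stands on end within 25 mm (x and y) of the smallest tray's centre; all at rest (x of long_pale in the frame of long_tray between -0.015 and 0.015 m and y of long_pale in the frame of long_tray between -0.05 and 0.05 m and z of each of long_pale, long_dark in the frame of long_tray below 0.0185 m and angle between long_pale's own x axis and vertical between 1.5408 and 1.6008 rad and linear speed of each of long_pale, long_dark, short_pale, short_dark, collar below 0.02 m/s and angular speed of each of long_pale, long_dark, short_pale, short_dark, collar below 0.2 rad/s and x of long_dark in the frame of long_tray between -0.015 and 0.015 m and y of long_dark in the frame of long_tray between -0.05 and 0.05 m and angle between long_dark's own x axis and vertical between 1.5408 and 1.6008 rad and x of short_pale in the frame of short_tray between -0.048 and 0.048 m and y of short_pale in the frame of short_tray between -0.05 and 0.05 m and z of each of short_pale, short_dark in the frame of short_tray below 0.0185 m and angle between short_pale's own x axis and vertical between 1.5408 and 1.6008 rad and x of short_dark in the frame of short_tray between -0.048 and 0.048 m and y of short_dark in the frame of short_tray between -0.05 and 0.05 m and angle between short_dark's own x axis and vertical between 1.5408 and 1.6008 rad and x of collar in the frame of collar_tray between -0.025 and 0.025 m and y of collar in the frame of collar_tray between -0.025 and 0.025 m and z of collar in the frame of collar_tray below 0.031 m and (angle between collar's own z axis and vertical below 0.05 rad or angle between collar's own z axis and vertical above 3.09 rad)); the robot touches nothing.
It fails at once if a piece is dropped or flung (faster than 0.8 m/s within 60 mm of the bench) ((linear speed of long_pale above 0.8 m/s and height (world z) of long_pale below 0.06 m) or (linear speed of long_dark above 0.8 m/s and height (world z) of long_dark below 0.06 m) or (linear speed of short_pale above 0.8 m/s and height (world z) of short_pale below 0.06 m) or (linear speed of short_dark above 0.8 m/s and height (world z) of short_dark below 0.06 m) or (linear speed of collar above 0.8 m/s and height (world z) of collar below 0.06 m)).
It fails at once if the sanding block is moved away (more than 30 mm) (distance of sanding_block from where it was at the start of the episode above 0.03 m).
It fails at once if the glue jar is moved away (more than 30 mm) (distance of glue_jar from where it was at the start of the episode above 0.03 m).
It also fails if it takes over 120 s, if anything falls off the work surface, if the arm or the gripper's body presses on something with over 40 N, if the wrist force passes 120 N, or if a joint passes its speed limit or range.

## Working session

There is one attempt and no reset: what is moved stays moved. The work goes in short steps, Python scripts to look and compute and a tool call to move; the robot and the scene stay as the last step left them, time stands still between calls to the robot, and variables do not carry over. Pictures are saved under pics/ and viewed, about 12 in all and at most 16, crops included, and the job is handed in when it is done.

Besides the shell and the picture viewer there is one more tool, called after "Call:" as name(argument=value, ...) on one line, values as JSON. drive_tool: Moves the arm, as the interface text tells. Shift numbers are shares of 0.12 m and turn numbers shares of 2 rad, none past 1 either way. Its arguments: {"type":"object","properties":{"series":{"type":"array","items":{"type":"array","items":{"type":"number","minimum":-1,"maximum":1}}},"fingers":{"type":"number"}},"required":["series"]}

```bash
ls && mkdir -p pics
python3 - <<'E'
from station import telemetry, capture, order, r
import cv2
s=telemetry.sense();print({k:s[k] for k in('time_s','tcp_pos','ee_rot','gripper_width')})
for n in('top','scene'):
    c=capture(n);cv2.imwrite(f'pics/{n}0.png',c['color']);print(n,{k:v for k,v in c.items() if k!='color'})
E
```

```text
pics
{'time_s': 0.0, 'tcp_pos': array([ 0.18327079, -0.59705255,  0.29117611]), 'ee_rot': array([[-9.56032010e-01, -2.93261453e-01, -7.18714238e-04],
       [-2.93262321e-01,  9.56029807e-01,  2.05384831e-03],
       [ 8.47976966e-05,  2.17431653e-03, -9.99997633e-01]]), 'gripper_width': 0.9981104457043661}
top {'fx': 465.1656361523032, 'fy': 465.1656361523032, 'cx': 325.3255183969781, 'cy': 242.21391817844432, 'eye': array([0.47293882, 0.00703714, 0.86079571]), 'attitude': array([[ 0.02348701,  0.99827776, -0.05375759],
       [-0.99925712,  0.0250855 ,  0.02925619],
       [ 0.03055434,  0.05303051,  0.99812534]])}
scene {'fx': 438.1725931064967, 'fy': 438.1725931064967, 'cx': 317.5570525675492, 'cy': 246.68372533184066, 'eye': array([0.89551458, 0.29565724, 0.65723629]), 'attitude': array([[-0.64862752, -0.59160519,  0.4788378 ],
       [ 0.76104147, -0.51232552,  0.39791764],
       [ 0.00991068,  0.62251576,  0.78254451]])}
```

View pics/top0.png

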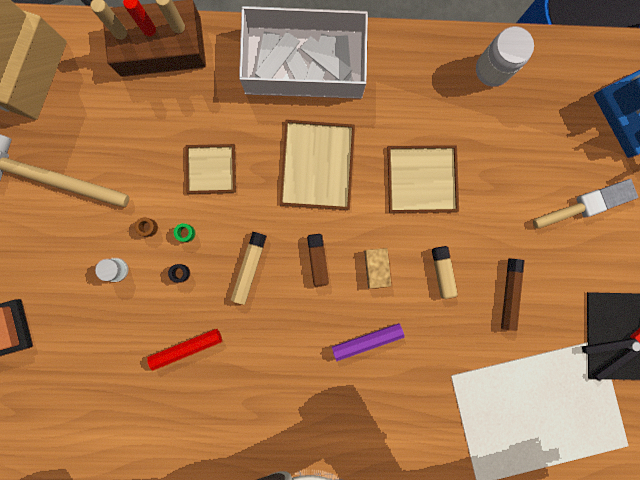

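View pics/scene0.png

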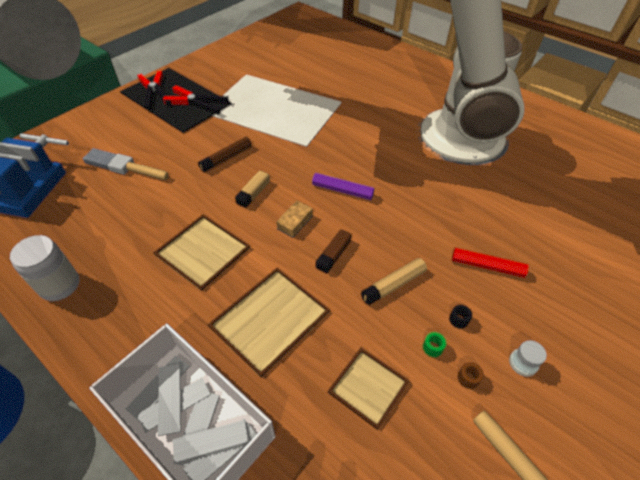

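The top view shows these pieces:
- Handles: long pale (248,268), long dark (512,294), short dark (318,260) and short pale (444,272).
- Rings: black (179,273), brown (147,227) and green (184,232). The task wants the black one.
- Look-alikes: the red bar (185,350) and the purple bar (367,342).
- Trays: smallest (210,169), biggest (318,165) and middle (422,180).

I'll enlarge to confirm.

Run:
```python
import cv2
im=cv2.imread('pics/top0.png')
for n,x in(('a',80),('b',290)):
    c=cv2.resize(im[115:315+25,x:x+260],None,fx=3,fy=3,interpolation=cv2.INTER_CUBIC)[:600] if n=='a' else cv2.resize(im[140:340,x:x+260],None,fx=3,fy=3,interpolation=cv2.INTER_CUBIC)
    cv2.imwrite(f'pics/crop{n}.png',c)
```

```text
(no output)
```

View pics/cropa.png

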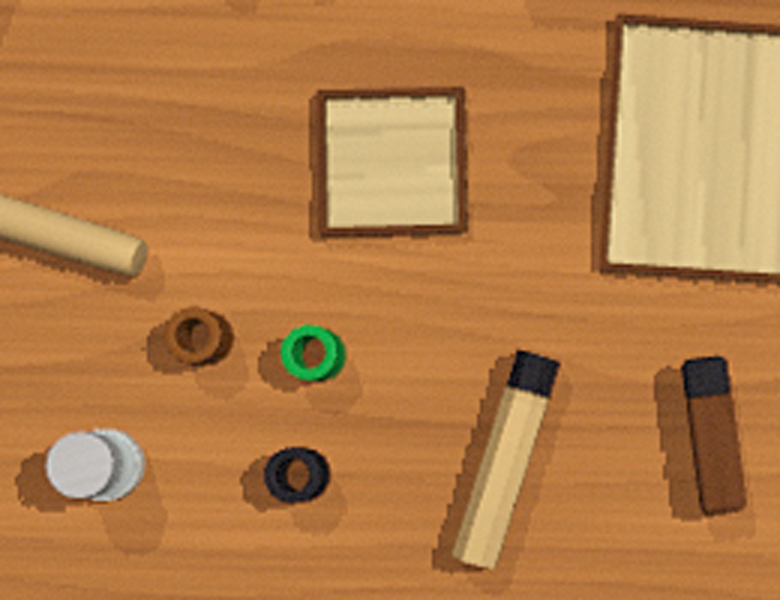

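View pics/cropb.png

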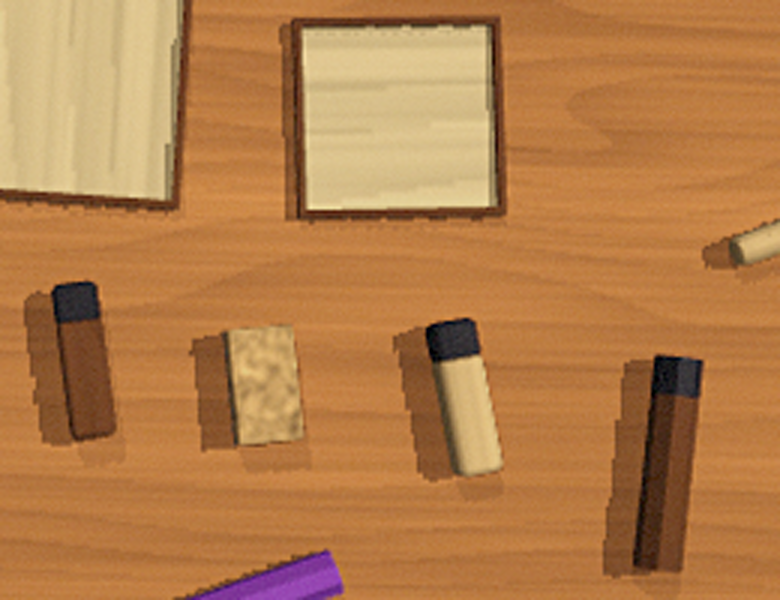

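The crops confirm the identities: the black ring is at crop a (297,474), the brown one at (195,335) and the green one at (312,352). Next I'll compute poses and check them with an overlay of the projected outlines.

```bash
cat > h.py <<'E'
import numpy as np, cv2
from station import telemetry, capture, order, r
def ray(c,px,z):
    d=np.array([(px[0]-c['cx'])/c['fx'],-(px[1]-c['cy'])/c['fy'],-1]); d=c['attitude']@d
    return c['eye']+d*(z-c['eye'][2])/d[2]
def proj(c,P):
    q=(np.atleast_2d(P)-c['eye'])@c['attitude']
    return np.c_[c['cx']+c['fx']*q[:,0]/-q[:,2], c['cy']-c['fy']*q[:,1]/-q[:,2]]
def box(x,y,yaw,L,W,z0,z1):
    a=np.radians(yaw);R=np.array([[np.cos(a),-np.sin(a)],[np.sin(a),np.cos(a)]])
    p=np.array([[1,1],[-1,1],[-1,-1],[1,-1]])*[L/2,W/2]@R.T+[x,y]
    return np.vstack([np.c_[p,[z]*4] for z in(z0,z1)])
def octa(x,y,yaw,L=.13,W=.026,z0=0.):
    t=W/2*np.tan(np.pi/8);h=W/2
    sec=[(h,t),(t,h),(-t,h),(-h,t),(-h,-t),(-t,-h),(t,-h),(h,-t)]
    a=np.radians(yaw);P=[]
    for sx in(1,-1):
        for u,v in sec: P.append([x+np.cos(a)*sx*L/2-np.sin(a)*u,y+np.sin(a)*sx*L/2+np.cos(a)*u,z0+h+v])
    return np.array(P)
def ring(x,y,z,d=.034,n=24):
    t=np.linspace(0,2*np.pi,n);return np.c_[x+d/2*np.cos(t),y+d/2*np.sin(t),0*t+z]
def outline(im,c,P,col,s=3,off=(0,0)):
    h=cv2.convexHull(((proj(c,P)-off+.5)*s-.5).astype(np.float32))
    cv2.polylines(im,[np.round(h).astype(int)],True,col,1)
E
cat > est.py <<'E'
from h import *
c=capture('top')
A=lambda u,v:np.array([80+(u+.5)/3-.5,115+(v+.5)/3-.5]); B=lambda u,v:np.array([290+(u+.5)/3-.5,140+(v+.5)/3-.5])
m=lambda *p:np.mean(p,0)
H={'long_pale':(m(A(520,351),A(560,362)),m(A(453,556),A(493,569)),.013),
'long_dark':(m(B(656,355),B(703,359)),m(B(634,569),B(683,571)),.013),
'short_dark':(m(B(53,288),B(97,281)),m(B(74,440),B(115,433)),.012),
'short_pale':(m(B(427,326),B(473,319)),m(B(460,475),B(501,468)),.012)}
T={'collar_tray':([A(319,93),A(464,88),A(467,233),A(315,238)],.09,.09),
'long_tray':([A(617,18),(354,125),B(178,208),A(600,271)],.16,.13),
'short_tray':([B(295,20),B(499,18),B(505,214),B(298,217)],.125,.13)}
im=cv2.resize(c['color'][115:340,80:550],None,fx=1.7,fy=1.7,interpolation=cv2.INTER_CUBIC)
big=cv2.resize(c['color'],None,fx=3,fy=3,interpolation=cv2.INTER_CUBIC)
for n,(f,b,z) in H.items():
    F,Bk=ray(c,f,z),ray(c,b,z);d=F-Bk;ce=(F+Bk)/2;yaw=np.degrees(np.arctan2(d[1],d[0]))
    print(n,ce.round(4),'yaw',yaw.round(1),'len',np.linalg.norm(d).round(4))
    P=octa(*ce[:2],yaw) if n[0]=='l' else box(*ce[:2],yaw,.095,.028,0,.024)
    outline(big,c,P,(0,255,0))
for n,(p,L,W) in T.items():
    q=np.array([ray(c,x,.008) for x in p]);ce=q.mean(0);d=q[0]+q[1]-q[2]-q[3];yaw=np.degrees(np.arctan2(d[1],d[0]))
    print(n,ce.round(4),'yaw',yaw.round(1),'size',np.linalg.norm(d[:2])/2,np.linalg.norm(q[0]+q[3]-q[1]-q[2])/2)
    outline(big,c,box(*ce[:2],yaw,L,W,.008,.008),(255,0,0))
k=ray(c,A(297,474.5),.026);print('collar',k.round(4));outline(big,c,ring(*k),(0,255,255))
for n,p,z in(('jar',A(80,465),.045),('block',B(265,385),.024)):print(n,ray(c,p,z).round(3))
cv2.imwrite('pics/ovA.png',big[345:945,360:1140]);cv2.imwrite('pics/ovB.png',big[420:1020,870:1650])
E
python3 est.py
```

```text
long_pale [0.4689 0.1202 0.013 ] yaw -16.2 len 0.1302
long_dark [ 0.4319 -0.3644  0.013 ] yaw -5.6 len 0.1308
short_dark [ 0.4863 -0.0051  0.012 ] yaw 8.7 len 0.0931
short_pale [ 0.4695 -0.2384  0.012 ] yaw 12.3 len 0.0927
collar_tray [0.6484 0.197  0.008 ] yaw 1.9 size 0.08972090952427986 0.09037155989292617
long_tray [0.6622 0.0007 0.008 ] yaw -2.2 size 0.15786479421134378 0.1279797947345553
short_tray [ 0.642  -0.1968  0.008 ] yaw 2.0 size 0.12303948428161138 0.12848695863294027
collar [0.457  0.2416 0.026 ]
jar [0.46  0.36  0.045]
block [ 0.474 -0.114  0.024]
```

View pics/ovB.png

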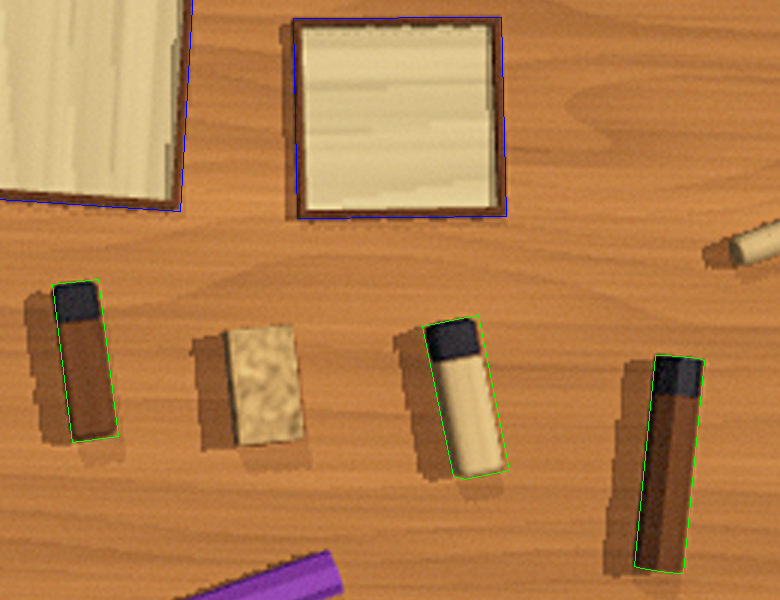

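View pics/ovA.png

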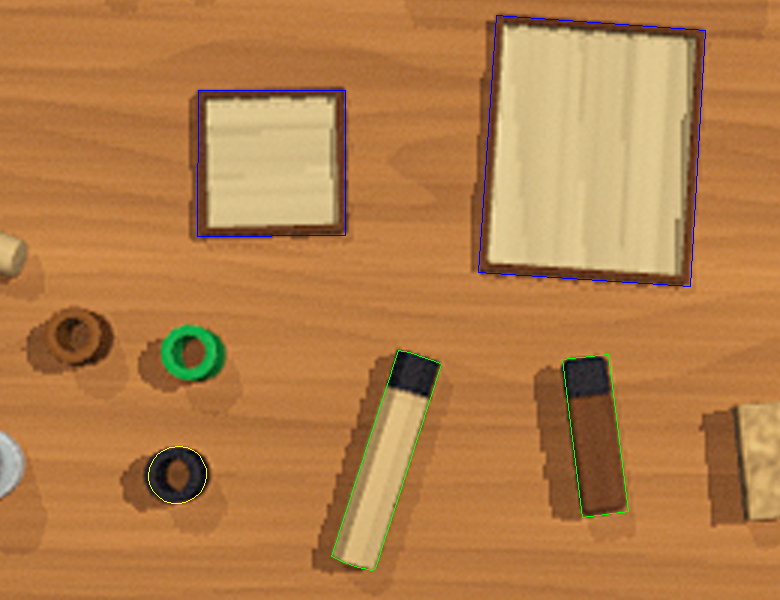

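The outlines agree with the picture to about 1–2 mm, and the measured sizes match (lengths 0.130/0.131/0.093 m, trays within 2 mm). I'll write a helper that turns waypoints into tool-axis numbers and start with long_dark.

```bash
cat > plan.py <<'E'
import sys,json,math
from h import *
# usage: plan.py "x,y,z,yaw" ...   yaw = piece yaw; tool x axis at yaw+180
s=telemetry.sense();p=np.array(s['tcp_pos']);R=s['ee_rot'];psi=math.degrees(math.atan2(R[1,0],R[0,0]))-180
print('now',s['time_s'],p.round(4),'yaw',round((psi+180)%360-180,2),'w',round(87*s['gripper_width'],1),'F',np.round(s['wrist_force'],1))
for w in sys.argv[1:]:
    x,y,z,yaw=map(float,w.split(','))
    while 1:
        a=math.radians(psi+180);X=np.array([math.cos(a),math.sin(a),0]);Y=np.array([math.sin(a),-math.cos(a),0])
        Z=np.array([0,0,-1.]); d=np.array([x,y,z])-p; t=np.array([d@X,d@Y,d@Z])
        dy=(yaw-psi+180)%360-180; f=min(1,.12/max(abs(t).max(),1e-9)); 
        f=min(1,f); n=int(max(1,math.ceil(np.linalg.norm(t)*f/.03),math.ceil(abs(dy)*f/9)))
        n=min(n,8); v=np.round(np.r_[t*f/.12,-math.radians(dy*f)/2],3)
        print(w,json.dumps([[float(round(q,3)) for q in v*k/n] for k in range(1,n+1)]).replace(' ',''))
        t=v[:3]*.12; p=p+t[0]*X+t[1]*Y+t[2]*Z; psi-=math.degrees(v[3]*2)
        if f==1: break
E
python3 plan.py .4319,-.3644,.18,-5.6 .4319,-.3644,.105,-5.6 .4319,-.3644,.077,-5.6
```

```text
now 0.15 [ 0.1833 -0.5972  0.2914] yaw 17.06 w 87.3 F [-0.7 -0.2  0.7]
.4319,-.3644,.18,-5.6 [[-0.2,0.098,0.073,0.016],[-0.4,0.196,0.146,0.031],[-0.6,0.293,0.218,0.047],[-0.8,0.391,0.291,0.062],[-1.0,0.489,0.364,0.078]]
.4319,-.3644,.18,-5.6 [[-0.167,0.117,0.067,0.014],[-0.333,0.233,0.133,0.028],[-0.5,0.35,0.2,0.042],[-0.667,0.467,0.267,0.057],[-0.833,0.583,0.333,0.071],[-1.0,0.7,0.4,0.085]]
.4319,-.3644,.18,-5.6 [[-0.119,0.118,0.055,0.012],[-0.239,0.237,0.109,0.023],[-0.358,0.355,0.164,0.035]]
.4319,-.3644,.105,-5.6 [[0.0,-0.0,0.208,-0.0],[0.0,-0.0,0.417,-0.0],[0.0,-0.0,0.625,-0.0]]
.4319,-.3644,.077,-5.6 [[0.0,-0.0,0.234,-0.0]]
```

Call:
drive_tool(series=[[-0.2, 0.098, 0.073, 0.016], [-0.4, 0.196, 0.146, 0.031], [-0.6, 0.293, 0.218, 0.047], [-0.8, 0.391, 0.291, 0.062], [-1.0, 0.489, 0.364, 0.078]], fingers=50)

```text
time_s: 0.78
tcp_pos: [0.2814, -0.5054, 0.248]
ee_rot: [[-0.99, -0.14, -0.0], [-0.14, 0.99, 0.001], [0.0, 0.001, -1.0]]
wrist_force: [0.4, 0.4, 0.5]
gripper_width: 0.592
```

Call:
drive_tool(series=[[-0.167, 0.117, 0.067, 0.014], [-0.333, 0.233, 0.133, 0.028], [-0.5, 0.35, 0.2, 0.042], [-0.667, 0.467, 0.267, 0.057], [-0.833, 0.583, 0.333, 0.071], [-1.0, 0.7, 0.4, 0.085]])

```text
time_s: 1.52
tcp_pos: [0.3882, -0.4054, 0.2001]
ee_rot: [[-1.0, 0.029, -0.0], [0.029, 1.0, 0.0], [0.0, 0.0, -1.0]]
wrist_force: [-1.3, 0.1, -0.6]
gripper_width: 0.575
```

Call:
drive_tool(series=[[-0.12, 0.12, 0.055, 0.012], [-0.24, 0.24, 0.11, 0.023], [-0.358, 0.355, 0.164, 0.035], [-0.358, 0.355, 0.164, 0.035], [-0.358, 0.355, 0.164, 0.035]])

```text
time_s: 2.15
tcp_pos: [0.4317, -0.3648, 0.1809]
ee_rot: [[-0.995, 0.098, -0.0], [0.098, 0.995, 0.0], [0.0, 0.0, -1.0]]
wrist_force: [-0.1, -0.1, -0.1]
gripper_width: 0.576
```

```bash
python3 plan.py .4319,-.3644,.100,-5.6 .4319,-.3644,.077,-5.6
```

```text
now 2.15 [ 0.4317 -0.3648  0.1809] yaw -5.61 w 50.1 F [-0.1 -0.1 -0.1]
.4319,-.3644,.100,-5.6 [[-0.0,0.001,0.225,-0.0],[-0.001,0.003,0.449,-0.0],[-0.001,0.004,0.674,-0.0]]
.4319,-.3644,.077,-5.6 [[-0.0,-0.0,0.192,-0.0]]
```

Call:
drive_tool(series=[[0, 0.003, 0.25, 0], [0, 0.003, 0.5, 0], [0, 0.003, 0.68, 0], [0, 0.003, 0.77, 0], [0, 0.003, 0.866, 0], [0, 0.003, 0.866, 0]])

```text
time_s: 2.9
tcp_pos: [0.4317, -0.3644, 0.0766]
ee_rot: [[-0.995, 0.098, -0.001], [0.098, 0.995, 0.0], [0.001, 0.0, -1.0]]
wrist_force: [0.5, -0.8, 0.1]
gripper_width: 0.575
```

Call:
drive_tool(series=[[0, 0, 0, 0], [0, 0, 0, 0], [0, 0, 0, 0], [0, 0, 0, 0], [0, 0, 0, 0], [0, 0, 0, 0]], fingers=20)

```text
time_s: 3.65
tcp_pos: [0.4322, -0.3643, 0.0774]
ee_rot: [[-0.995, 0.098, 0.0], [0.098, 0.995, -0.0], [-0.001, -0.0, -1.0]]
wrist_force: [0.1, 1.5, 4.3]
gripper_width: 0.294
```

Call:
drive_tool(series=[[0, 0, -0.1, 0], [0, 0, -0.3, 0], [0, 0, -0.5, 0], [0, 0, -0.7, 0], [0, 0, -0.86, 0], [0, 0, -0.86, 0], [0, 0, -0.86, 0]])

```text
time_s: 4.53
tcp_pos: [0.4314, -0.364, 0.1794]
ee_rot: [[-0.995, 0.098, -0.001], [0.098, 0.995, 0.001], [0.001, 0.001, -1.0]]
wrist_force: [-0.3, 0.2, -1.3]
gripper_width: 0.293
```

```bash
python3 - <<'E'
import math
for n,x,y,a in(('long',.6622,.0007,-2.2),('short',.642,-.1968,2.0)):
    a=math.radians(a)
    for s in(-1,1): print(n,s,round(x-math.sin(a)*s*.029,4),round(y+math.cos(a)*s*.029,4))
E
python3 plan.py .6611,-.0283,.18,-2.2 .6611,-.0283,.0805,-2.2
```

```text
long -1 0.6611 -0.0283
long 1 0.6633 0.0297
short -1 0.643 -0.2258
short 1 0.641 -0.1678
now 4.525 [ 0.4314 -0.364   0.1794] yaw -5.65 w 25.5 F [-0.3  0.2 -1.3]
.6611,-.0283,.18,-2.2 [[-0.11,0.2,-0.0,-0.002],[-0.219,0.4,-0.001,-0.004],[-0.329,0.6,-0.001,-0.006],[-0.438,0.8,-0.002,-0.008],[-0.548,1.0,-0.002,-0.01]]
.6611,-.0283,.18,-2.2 [[-0.115,0.2,-0.0,-0.002],[-0.23,0.4,-0.0,-0.004],[-0.344,0.6,-0.001,-0.006],[-0.459,0.8,-0.001,-0.008],[-0.574,1.0,-0.001,-0.01]]
.6611,-.0283,.18,-2.2 [[-0.113,0.188,-0.0,-0.002],[-0.226,0.376,-0.001,-0.004],[-0.339,0.563,-0.001,-0.006],[-0.452,0.751,-0.002,-0.008],[-0.565,0.939,-0.002,-0.01]]
.6611,-.0283,.0805,-2.2 [[-0.0,0.0,0.207,-0.0],[-0.0,0.0,0.414,-0.0],[-0.0,0.0,0.622,-0.0],[-0.0,0.0,0.829,-0.0]]
```

Held, with the opening at 25.5 mm. Carrying it to the biggest tray.

Call:
drive_tool(series=[[-0.11, 0.2, 0, -0.002], [-0.22, 0.4, 0, -0.004], [-0.33, 0.6, 0, -0.006], [-0.44, 0.8, 0, -0.008], [-0.548, 1.0, -0.002, -0.01]])

```text
time_s: 5.15
tcp_pos: [0.509, -0.2504, 0.179]
ee_rot: [[-0.997, 0.078, -0.003], [0.078, 0.997, 0.001], [0.003, 0.001, -1.0]]
wrist_force: [0.4, -0.8, -0.7]
gripper_width: 0.296
```

Call:
drive_tool(series=[[-0.115, 0.2, 0, -0.002], [-0.23, 0.4, 0, -0.004], [-0.344, 0.6, 0, -0.006], [-0.46, 0.8, 0, -0.008], [-0.574, 1.0, 0, -0.01]])

```text
time_s: 5.78
tcp_pos: [0.5871, -0.1363, 0.1788]
ee_rot: [[-0.998, 0.058, -0.003], [0.058, 0.998, 0.0], [0.003, -0.0, -1.0]]
wrist_force: [0.1, -0.8, -1.4]
gripper_width: 0.294
```

Call:
drive_tool(series=[[-0.113, 0.188, 0, -0.002], [-0.226, 0.376, 0, -0.004], [-0.34, 0.563, 0, -0.006], [-0.452, 0.75, 0, -0.008], [-0.565, 0.939, 0, -0.01], [-0.565, 0.939, 0, -0.01], [-0.565, 0.939, 0, -0.01]])

```text
time_s: 6.65
tcp_pos: [0.6614, -0.0284, 0.1802]
ee_rot: [[-0.999, 0.038, -0.001], [0.038, 0.999, -0.0], [0.001, -0.0, -1.0]]
wrist_force: [-0.1, -0.2, -0.4]
gripper_width: 0.299
```

```bash
python3 plan.py .6611,-.0283,.081,-2.2; python3 -c "
from h import *
c=capture('scene');cv2.imwrite('pics/s1.png',cv2.resize(c['color'][130:400,130:450],None,fx=2.2,fy=2.2))"
```

```text
now 6.65 [ 0.6614 -0.0284  0.1802] yaw -2.19 w 26.0 F [-0.1 -0.2 -0.4]
.6611,-.0283,.081,-2.2 [[0.0,0.0,0.206,0.0],[0.001,0.0,0.413,0.0],[0.002,0.0,0.619,0.0],[0.002,0.0,0.826,0.0]]
```

View pics/s1.png

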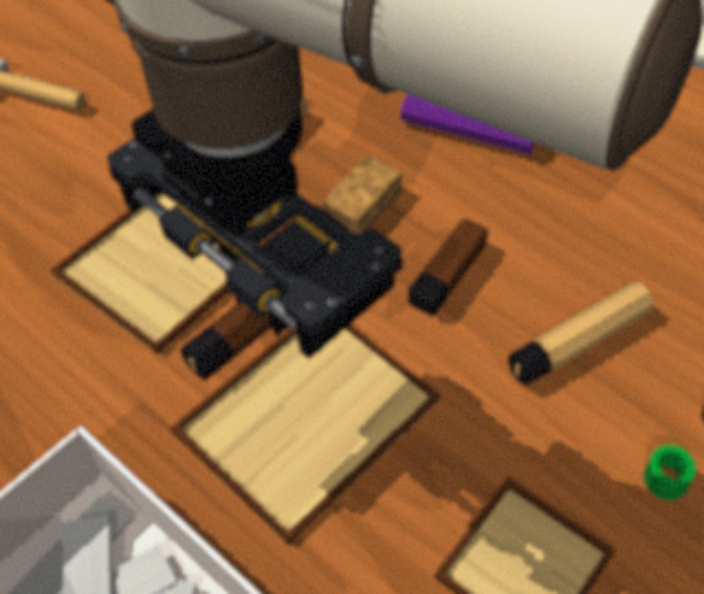

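The handle is held level, its black end at about (205,352) in the crop, over the right half of the biggest tray. I'll lower it slowly.

Call:
drive_tool(series=[[0.002, 0, 0.2, 0], [0.002, 0, 0.4, 0], [0.002, 0, 0.6, 0], [0.002, 0, 0.7, 0], [0.002, 0, 0.77, 0], [0.002, 0, 0.8, 0], [0.002, 0, 0.82, 0], [0.002, 0, 0.826, 0], [0.002, 0, 0.826, 0]])

```text
time_s: 7.82
tcp_pos: [0.6614, -0.0285, 0.0817]
ee_rot: [[-0.999, 0.038, 0.001], [0.038, 0.999, 0.0], [-0.001, 0.0, -1.0]]
wrist_force: [-0.1, -0.2, -0.7]
gripper_width: 0.296
```

Call:
drive_tool(series=[[0, 0, 0, 0], [0, 0, 0, 0], [0, 0, 0, 0], [0, 0, 0, 0]], fingers=38)

```text
time_s: 8.32
tcp_pos: [0.6613, -0.0285, 0.0814]
ee_rot: [[-0.999, 0.038, 0.0], [0.038, 0.999, 0.0], [-0.0, 0.0, -1.0]]
wrist_force: [0.2, -0.0, 0.0]
gripper_width: 0.434
```

Call:
drive_tool(series=[[0, 0, -0.1, 0], [0, 0, -0.3, 0], [0, 0, -0.55, 0], [0, 0, -0.82, 0], [0, 0, -0.82, 0]])

```text
time_s: 8.95
tcp_pos: [0.663, -0.0284, 0.1841]
ee_rot: [[-0.999, 0.038, 0.008], [0.038, 0.999, 0.001], [-0.008, 0.001, -1.0]]
wrist_force: [0.4, -0.3, -0.2]
gripper_width: 0.437
```

```bash
python3 plan.py .4680,-.2382,.18,12.3
```

```text
now 8.95 [ 0.663  -0.0284  0.1841] yaw -2.16 w 38.0 F [ 0.4 -0.3 -0.2]
.4680,-.2382,.18,12.3 [[0.144,-0.167,0.003,-0.012],[0.287,-0.333,0.006,-0.023],[0.431,-0.5,0.01,-0.035],[0.575,-0.667,0.013,-0.047],[0.718,-0.833,0.016,-0.058],[0.862,-1.0,0.019,-0.07]]
.4680,-.2382,.18,12.3 [[0.16,-0.141,0.003,-0.011],[0.321,-0.281,0.006,-0.022],[0.481,-0.422,0.009,-0.034],[0.642,-0.562,0.012,-0.045],[0.802,-0.703,0.015,-0.056]]
```

Call:
drive_tool(series=[[0.144, -0.167, 0, -0.012], [0.287, -0.333, 0, -0.023], [0.431, -0.5, 0.01, -0.035], [0.575, -0.667, 0.013, -0.047], [0.718, -0.833, 0.016, -0.058], [0.862, -1.0, 0.02, -0.07]], fingers=50)

```text
time_s: 9.7
tcp_pos: [0.5523, -0.145, 0.1768]
ee_rot: [[-0.995, -0.102, -0.001], [-0.102, 0.995, 0.0], [0.001, 0.0, -1.0]]
wrist_force: [-0.2, -0.0, -0.3]
gripper_width: 0.579
```

Call:
drive_tool(series=[[0.16, -0.14, 0, -0.011], [0.32, -0.28, 0, -0.022], [0.48, -0.42, 0.01, -0.034], [0.64, -0.562, 0.012, -0.045], [0.802, -0.703, 0.015, -0.056], [0.802, -0.703, 0.015, -0.056], [0.802, -0.703, 0.015, -0.056]])

```text
time_s: 10.58
tcp_pos: [0.4664, -0.2381, 0.1754]
ee_rot: [[-0.977, -0.212, 0.0], [-0.212, 0.977, -0.0], [-0.0, -0.0, -1.0]]
wrist_force: [0.6, 0.3, -0.9]
gripper_width: 0.575
```

```bash
python3 plan.py .4680,-.2382,.077,12.3; python3 -c "
from h import *
c=capture('top');cv2.imwrite('pics/t1.png',c['color'][100:360,170:560])"
```

```text
now 10.575 [ 0.4664 -0.2381  0.1754] yaw 12.23 w 50.0 F [ 0.6  0.3 -0.9]
.4680,-.2382,.077,12.3 [[-0.003,-0.001,0.205,-0.0],[-0.006,-0.002,0.41,-0.0],[-0.01,-0.003,0.615,-0.001],[-0.013,-0.004,0.82,-0.001]]
```

View pics/t1.png

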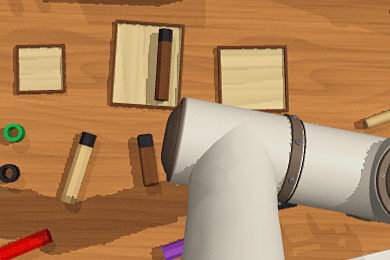

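long_dark lies inside the biggest tray, in its right half, at crop (163,64). Now I'll pick up short_pale.

Call:
drive_tool(series=[[-0.013, -0.004, 0.2, 0], [-0.013, -0.004, 0.4, 0], [-0.013, -0.004, 0.6, 0], [-0.013, -0.004, 0.73, 0], [-0.013, -0.004, 0.82, 0], [-0.013, -0.004, 0.82, 0]])

```text
time_s: 11.38
tcp_pos: [0.4677, -0.2382, 0.0766]
ee_rot: [[-0.977, -0.213, -0.001], [-0.213, 0.977, 0.0], [0.001, 0.0, -1.0]]
wrist_force: [0.1, 0.7, 0.8]
gripper_width: 0.573
```

Call:
drive_tool(series=[[0, 0, 0, 0], [0, 0, 0, 0], [0, 0, 0, 0], [0, 0, 0, 0], [0, 0, 0, 0], [0, 0, 0, 0]], fingers=22)

```text
time_s: 12.12
tcp_pos: [0.468, -0.2384, 0.0776]
ee_rot: [[-0.977, -0.212, 0.001], [-0.212, 0.977, -0.0], [-0.001, -0.0, -1.0]]
wrist_force: [-0.5, 1.1, 5.3]
gripper_width: 0.316
```

Call:
drive_tool(series=[[0, 0, -0.1, 0], [0, 0, -0.3, 0], [0, 0, -0.5, 0], [0, 0, -0.7, 0], [0, 0, -0.86, 0], [0, 0, -0.86, 0], [0, 0, -0.86, 0], [0, 0, -0.86, 0]])

```text
time_s: 13.12
tcp_pos: [0.4672, -0.2382, 0.1792]
ee_rot: [[-0.977, -0.212, -0.002], [-0.212, 0.977, 0.001], [0.002, 0.001, -1.0]]
wrist_force: [0.1, 0.3, -0.7]
gripper_width: 0.315
```

```bash
python3 plan.py .643,-.2258,.18,2 .643,-.2258,.0805,2
```

```text
now 13.125 [ 0.4672 -0.2382  0.1792] yaw 12.24 w 27.4 F [ 0.1  0.3 -0.7]
.643,-.2258,.18,2 [[-0.2,-0.029,-0.001,0.012],[-0.4,-0.058,-0.002,0.024],[-0.6,-0.086,-0.002,0.037],[-0.8,-0.115,-0.003,0.049],[-1.0,-0.144,-0.004,0.061]]
.643,-.2258,.18,2 [[-0.229,-0.005,-0.001,0.014],[-0.458,-0.01,-0.002,0.028]]
.643,-.2258,.0805,2 [[-0.0,0.0,0.207,0.0],[-0.0,0.0,0.414,0.0],[-0.0,0.0,0.622,0.0],[-0.0,0.0,0.829,0.0]]
```

Call:
drive_tool(series=[[-0.2, -0.029, 0, 0.012], [-0.4, -0.058, 0, 0.024], [-0.6, -0.086, 0, 0.037], [-0.8, -0.115, 0, 0.049], [-1.0, -0.144, -0.004, 0.061]])

```text
time_s: 13.75
tcp_pos: [0.5891, -0.2296, 0.1794]
ee_rot: [[-0.996, -0.091, -0.002], [-0.091, 0.996, 0.0], [0.002, 0.001, -1.0]]
wrist_force: [0.7, -0.1, -1.3]
gripper_width: 0.322
```

Call:
drive_tool(series=[[-0.229, -0.005, 0, 0.014], [-0.458, -0.01, 0, 0.028], [-0.458, -0.01, 0, 0.028], [-0.458, -0.01, 0, 0.028], [-0.458, -0.01, 0, 0.028]])

```text
time_s: 14.38
tcp_pos: [0.6427, -0.226, 0.1805]
ee_rot: [[-0.999, -0.036, -0.001], [-0.036, 0.999, 0.0], [0.001, 0.0, -1.0]]
wrist_force: [0.6, 0.4, -0.6]
gripper_width: 0.32
```

```bash
python3 plan.py .643,-.2258,.0808,2
```

```text
now 14.375 [ 0.6427 -0.226   0.1805] yaw 2.04 w 27.8 F [ 0.6  0.4 -0.6]
.643,-.2258,.0808,2 [[-0.0,0.0,0.208,0.0],[-0.001,0.001,0.416,0.0],[-0.002,0.002,0.623,0.0],[-0.002,0.002,0.831,0.0]]
```

Call:
drive_tool(series=[[-0.002, 0.002, 0.2, 0], [-0.002, 0.002, 0.4, 0], [-0.002, 0.002, 0.6, 0], [-0.002, 0.002, 0.7, 0], [-0.002, 0.002, 0.77, 0], [-0.002, 0.002, 0.8, 0], [-0.002, 0.002, 0.82, 0], [-0.002, 0.002, 0.832, 0], [-0.002, 0.002, 0.832, 0]])

```text
time_s: 15.5
tcp_pos: [0.6439, -0.2257, 0.0812]
ee_rot: [[-0.999, -0.036, 0.001], [-0.036, 0.999, -0.0], [-0.001, -0.0, -1.0]]
wrist_force: [-0.6, -0.3, 0.1]
gripper_width: 0.318
```

Call:
drive_tool(series=[[0, 0, 0, 0], [0, 0, 0, 0], [0, 0, 0, 0], [0, 0, 0, 0]], fingers=40)

```text
time_s: 16.0
tcp_pos: [0.6438, -0.2257, 0.081]
ee_rot: [[-0.999, -0.036, 0.0], [-0.036, 0.999, 0.0], [-0.0, -0.0, -1.0]]
wrist_force: [-0.5, -0.8, 0.1]
gripper_width: 0.461
```

Call:
drive_tool(series=[[0, 0, -0.1, 0], [0, 0, -0.3, 0], [0, 0, -0.55, 0], [0, 0, -0.82, 0], [0, 0, -0.82, 0], [0, 0, -0.82, 0], [0, 0, -0.82, 0]])

```text
time_s: 16.88
tcp_pos: [0.6431, -0.2255, 0.1781]
ee_rot: [[-0.999, -0.036, -0.002], [-0.036, 0.999, 0.001], [0.002, 0.001, -1.0]]
wrist_force: [0.7, 0.6, -0.6]
gripper_width: 0.461
```

```bash
python3 plan.py .4863,-.0051,.18,8.7
```

```text
now 16.875 [ 0.6431 -0.2255  0.1781] yaw 2.04 w 40.1 F [ 0.7  0.6 -0.6]
.4863,-.0051,.18,8.7 [[0.132,0.2,-0.002,-0.006],[0.264,0.4,-0.004,-0.012],[0.395,0.6,-0.005,-0.019],[0.527,0.8,-0.007,-0.025],[0.659,1.0,-0.009,-0.031]]
.4863,-.0051,.18,8.7 [[0.105,0.183,-0.001,-0.005],[0.21,0.367,-0.003,-0.011],[0.316,0.55,-0.004,-0.016],[0.421,0.734,-0.006,-0.022],[0.526,0.917,-0.007,-0.027]]
```

Call:
drive_tool(series=[[0.132, 0.2, 0, -0.006], [0.264, 0.4, 0, -0.012], [0.395, 0.6, 0, -0.019], [0.527, 0.8, 0, -0.025], [0.659, 1.0, 0, -0.031]], fingers=50)

```text
time_s: 17.5
tcp_pos: [0.5595, -0.1079, 0.1783]
ee_rot: [[-0.995, -0.098, -0.002], [-0.098, 0.995, -0.0], [0.002, 0.0, -1.0]]
wrist_force: [0.4, -0.5, 0.8]
gripper_width: 0.571
```

Call:
drive_tool(series=[[0.105, 0.183, 0, -0.005], [0.21, 0.367, 0, -0.011], [0.316, 0.55, 0, -0.016], [0.42, 0.734, 0, -0.022], [0.526, 0.917, 0, -0.027], [0.526, 0.917, 0, -0.027], [0.526, 0.917, 0, -0.027], [0.526, 0.917, 0, -0.027]])

```text
time_s: 18.5
tcp_pos: [0.4873, -0.0057, 0.1791]
ee_rot: [[-0.989, -0.15, -0.0], [-0.15, 0.989, -0.0], [0.0, -0.0, -1.0]]
wrist_force: [-0.1, 0.2, -0.2]
gripper_width: 0.577
```

```bash
python3 plan.py .4863,-.0051,.077,8.7
```

```text
now 18.5 [ 0.4873 -0.0057  0.1791] yaw 8.65 w 50.2 F [-0.1  0.2 -0.2]
.4863,-.0051,.077,8.7 [[0.002,0.002,0.213,-0.0],[0.004,0.003,0.426,-0.0],[0.005,0.005,0.638,-0.0],[0.007,0.006,0.851,-0.0]]
```

Call:
drive_tool(series=[[0.007, 0.006, 0.21, 0], [0.007, 0.006, 0.42, 0], [0.007, 0.006, 0.64, 0], [0.007, 0.006, 0.76, 0], [0.007, 0.006, 0.85, 0], [0.007, 0.006, 0.85, 0]])

```text
time_s: 19.25
tcp_pos: [0.4859, -0.0048, 0.0769]
ee_rot: [[-0.989, -0.151, -0.001], [-0.151, 0.989, -0.0], [0.001, -0.0, -1.0]]
wrist_force: [0.1, 1.0, -0.1]
gripper_width: 0.574
```

Call:
drive_tool(series=[[0, 0, 0, 0], [0, 0, 0, 0], [0, 0, 0, 0], [0, 0, 0, 0], [0, 0, 0, 0], [0, 0, 0, 0]], fingers=22)

```text
time_s: 20.0
tcp_pos: [0.4862, -0.0045, 0.0778]
ee_rot: [[-0.988, -0.152, 0.001], [-0.152, 0.988, 0.0], [-0.001, 0.0, -1.0]]
wrist_force: [-1.2, 0.6, 5.3]
gripper_width: 0.315
```

Call:
drive_tool(series=[[0, 0, -0.1, 0], [0, 0, -0.3, 0], [0, 0, -0.5, 0], [0, 0, -0.7, 0], [0, 0, -0.86, 0], [0, 0, -0.86, 0], [0, 0, -0.86, 0], [0, 0, -0.86, 0]])

```text
time_s: 21.0
tcp_pos: [0.4854, -0.0048, 0.1795]
ee_rot: [[-0.989, -0.151, -0.002], [-0.151, 0.989, -0.001], [0.002, -0.0, -1.0]]
wrist_force: [0.9, -0.5, -0.5]
gripper_width: 0.318
```

```bash
python3 plan.py .641,-.1678,.18,2
```

```text
now 21.0 [ 0.4854 -0.0048  0.1795] yaw 8.69 w 27.7 F [ 0.9 -0.5 -0.5]
.641,-.1678,.18,2 [[-0.14,-0.2,-0.001,0.008],[-0.28,-0.4,-0.001,0.015],[-0.42,-0.6,-0.002,0.023],[-0.56,-0.8,-0.002,0.03],[-0.7,-1.0,-0.003,0.038]]
.641,-.1678,.18,2 [[-0.139,-0.169,-0.0,0.007],[-0.278,-0.339,-0.001,0.013],[-0.417,-0.508,-0.001,0.02]]
```

Call:
drive_tool(series=[[-0.14, -0.2, 0, 0.008], [-0.28, -0.4, 0, 0.015], [-0.42, -0.6, 0, 0.023], [-0.56, -0.8, 0, 0.03], [-0.7, -1.0, -0.003, 0.038]])

```text
time_s: 21.62
tcp_pos: [0.5874, -0.1113, 0.1796]
ee_rot: [[-0.997, -0.075, -0.002], [-0.075, 0.997, -0.0], [0.002, 0.0, -1.0]]
wrist_force: [1.1, 0.6, -0.6]
gripper_width: 0.321
```

Call:
drive_tool(series=[[-0.139, -0.169, 0, 0.007], [-0.278, -0.339, 0, 0.013], [-0.417, -0.508, 0, 0.02], [-0.417, -0.508, 0, 0.02], [-0.417, -0.508, 0, 0.02], [-0.417, -0.508, 0, 0.02]])

```text
time_s: 22.38
tcp_pos: [0.6411, -0.1669, 0.1807]
ee_rot: [[-0.999, -0.037, -0.001], [-0.037, 0.999, 0.0], [0.001, 0.0, -1.0]]
wrist_force: [-0.1, 0.3, -1.2]
gripper_width: 0.32
```

```bash
python3 plan.py .641,-.1678,.0808,2; python3 -c "
from h import *
c=capture('scene');cv2.imwrite('pics/s2.png',cv2.resize(c['color'][130:400,130:450],None,fx=2.2,fy=2.2))"
```

```text
now 22.375 [ 0.6411 -0.1669  0.1807] yaw 2.09 w 27.9 F [-0.1  0.3 -1.2]
.641,-.1678,.0808,2 [[0.0,-0.002,0.208,0.0],[0.0,-0.004,0.416,0.0],[0.001,-0.005,0.624,0.001],[0.001,-0.007,0.832,0.001]]
```

View pics/s2.png

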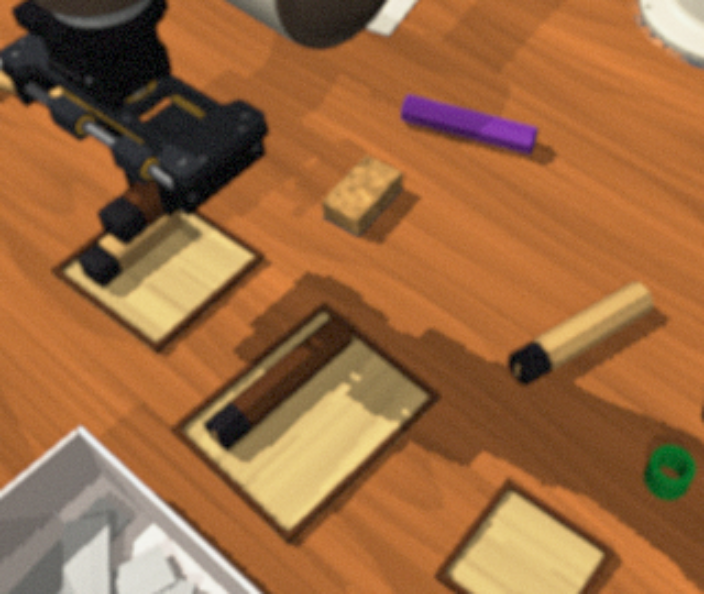

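short_pale lies in the middle tray with its black end at (100,265). long_dark sits inside the biggest tray, and short_dark is held level at (125,215). I'll lower it.

Call:
drive_tool(series=[[0, -0.007, 0.2, 0], [0, -0.007, 0.4, 0], [0, -0.007, 0.6, 0], [0, -0.007, 0.7, 0], [0, -0.007, 0.77, 0], [0, -0.007, 0.8, 0], [0, -0.007, 0.82, 0], [0, -0.007, 0.832, 0], [0, -0.007, 0.832, 0]])

```text
time_s: 23.55
tcp_pos: [0.6418, -0.1684, 0.0813]
ee_rot: [[-0.999, -0.036, 0.0], [-0.036, 0.999, -0.0], [-0.0, -0.0, -1.0]]
wrist_force: [-0.0, 1.0, -1.0]
gripper_width: 0.319
```

Call:
drive_tool(series=[[0, 0, 0, 0], [0, 0, 0, 0], [0, 0, 0, 0], [0, 0, 0, 0]], fingers=38)

```text
time_s: 24.05
tcp_pos: [0.6417, -0.1684, 0.0811]
ee_rot: [[-0.999, -0.036, 0.0], [-0.036, 0.999, -0.0], [-0.0, -0.0, -1.0]]
wrist_force: [-0.4, 0.5, 0.1]
gripper_width: 0.436
```

Call:
drive_tool(series=[[0, 0, -0.1, 0], [0, 0, -0.3, 0], [0, 0, -0.55, 0], [0, 0, -0.82, 0], [0, 0, -0.82, 0], [0, 0, -0.82, 0], [0, 0, -0.82, 0]])

```text
time_s: 24.92
tcp_pos: [0.641, -0.1683, 0.1782]
ee_rot: [[-0.999, -0.036, -0.002], [-0.036, 0.999, 0.0], [0.002, 0.0, -1.0]]
wrist_force: [-0.9, -1.1, 0.1]
gripper_width: 0.431
```

```bash
python3 plan.py .4689,.1202,.18,-16.2
```

```text
now 24.925 [ 0.641  -0.1683  0.1782] yaw 2.04 w 37.5 F [-0.9 -1.1  0.1]
.4689,.1202,.18,-16.2 [[0.11,0.2,-0.001,0.013],[0.22,0.4,-0.002,0.026],[0.329,0.6,-0.004,0.039],[0.439,0.8,-0.005,0.052],[0.549,1.0,-0.006,0.065]]
.4689,.1202,.18,-16.2 [[0.147,0.2,-0.001,0.014],[0.293,0.4,-0.003,0.028],[0.44,0.6,-0.004,0.042],[0.586,0.8,-0.006,0.056],[0.733,1.0,-0.007,0.07]]
.4689,.1202,.18,-16.2 [[0.146,0.15,-0.001,0.012],[0.292,0.3,-0.002,0.024]]
```

Call:
drive_tool(series=[[0.11, 0.2, 0, 0.013], [0.22, 0.4, 0, 0.026], [0.33, 0.6, 0, 0.039], [0.44, 0.8, 0, 0.052], [0.549, 1.0, 0, 0.065]], fingers=50)

```text
time_s: 25.55
tcp_pos: [0.5706, -0.0502, 0.1784]
ee_rot: [[-0.995, 0.095, -0.002], [0.095, 0.995, -0.0], [0.002, -0.001, -1.0]]
wrist_force: [0.3, 0.0, 0.8]
gripper_width: 0.572
```

Call:
drive_tool(series=[[0.147, 0.2, 0, 0.014], [0.293, 0.4, 0, 0.028], [0.44, 0.6, 0, 0.042], [0.586, 0.8, 0, 0.056], [0.733, 1.0, 0, 0.07]])

```text
time_s: 26.18
tcp_pos: [0.4944, 0.0775, 0.1787]
ee_rot: [[-0.972, 0.233, -0.002], [0.233, 0.972, -0.001], [0.001, -0.001, -1.0]]
wrist_force: [-0.1, 0.5, -0.1]
gripper_width: 0.577
```

Call:
drive_tool(series=[[0.146, 0.15, 0, 0.012], [0.292, 0.3, 0, 0.024], [0.292, 0.3, 0, 0.024], [0.292, 0.3, 0, 0.024], [0.292, 0.3, 0, 0.024]])

```text
time_s: 26.8
tcp_pos: [0.4698, 0.1195, 0.1792]
ee_rot: [[-0.96, 0.279, -0.0], [0.279, 0.96, -0.0], [0.0, -0.0, -1.0]]
wrist_force: [0.5, 0.1, -0.3]
gripper_width: 0.572
```

```bash
python3 plan.py .4689,.1202,.077,-16.2
```

```text
now 26.8 [0.4698 0.1195 0.1792] yaw -16.22 w 49.8 F [ 0.5  0.1 -0.3]
.4689,.1202,.077,-16.2 [[0.002,0.001,0.213,-0.0],[0.004,0.002,0.426,-0.0],[0.007,0.003,0.639,-0.0],[0.009,0.004,0.852,-0.0]]
```

Call:
drive_tool(series=[[0.009, 0.004, 0.21, 0], [0.009, 0.004, 0.42, 0], [0.009, 0.004, 0.64, 0], [0.009, 0.004, 0.76, 0], [0.009, 0.004, 0.85, 0], [0.009, 0.004, 0.85, 0]])

```text
time_s: 27.55
tcp_pos: [0.4686, 0.1206, 0.0771]
ee_rot: [[-0.96, 0.279, -0.001], [0.279, 0.96, -0.001], [0.001, -0.001, -1.0]]
wrist_force: [0.3, 0.2, -0.0]
gripper_width: 0.571
```

Call:
drive_tool(series=[[0, 0, 0, 0], [0, 0, 0, 0], [0, 0, 0, 0], [0, 0, 0, 0], [0, 0, 0, 0], [0, 0, 0, 0]], fingers=20)

```text
time_s: 28.3
tcp_pos: [0.4688, 0.121, 0.0779]
ee_rot: [[-0.961, 0.278, 0.001], [0.278, 0.961, 0.0], [-0.0, 0.0, -1.0]]
wrist_force: [-1.6, 1.0, 5.7]
gripper_width: 0.299
```

Call:
drive_tool(series=[[0, 0, -0.1, 0], [0, 0, -0.3, 0], [0, 0, -0.5, 0], [0, 0, -0.7, 0], [0, 0, -0.86, 0], [0, 0, -0.86, 0], [0, 0, -0.86, 0], [0, 0, -0.86, 0]])

```text
time_s: 29.3
tcp_pos: [0.4681, 0.1205, 0.1796]
ee_rot: [[-0.96, 0.279, -0.002], [0.279, 0.96, -0.001], [0.002, -0.002, -1.0]]
wrist_force: [0.4, 1.0, -0.6]
gripper_width: 0.293
```

```bash
python3 plan.py .6633,.0297,.18,-2.2
```

```text
now 29.3 [0.4681 0.1205 0.1796] yaw -16.18 w 25.5 F [ 0.4  1.  -0.6]
.6633,.0297,.18,-2.2 [[-0.2,-0.031,-0.0,-0.014],[-0.4,-0.062,-0.001,-0.028],[-0.6,-0.092,-0.001,-0.041],[-0.8,-0.123,-0.002,-0.055],[-1.0,-0.154,-0.002,-0.069]]
.6633,.0297,.18,-2.2 [[-0.187,-0.056,-0.0,-0.013],[-0.374,-0.112,-0.0,-0.026],[-0.562,-0.169,-0.001,-0.04],[-0.749,-0.225,-0.001,-0.053]]
```

Call:
drive_tool(series=[[-0.2, -0.031, 0, -0.014], [-0.4, -0.062, 0, -0.028], [-0.6, -0.092, 0, -0.041], [-0.8, -0.123, 0, -0.055], [-1.0, -0.154, 0, -0.069]])

```text
time_s: 29.92
tcp_pos: [0.5791, 0.0692, 0.1794]
ee_rot: [[-0.99, 0.143, -0.002], [0.143, 0.99, -0.001], [0.002, -0.001, -1.0]]
wrist_force: [-0.3, -0.0, -1.4]
gripper_width: 0.294
```

Call:
drive_tool(series=[[-0.187, -0.056, 0, -0.013], [-0.374, -0.112, 0, -0.026], [-0.562, -0.169, 0, -0.04], [-0.749, -0.225, 0, -0.053], [-0.749, -0.225, 0, -0.053], [-0.749, -0.225, 0, -0.053], [-0.749, -0.225, 0, -0.053]])

```text
time_s: 30.8
tcp_pos: [0.6631, 0.0304, 0.1805]
ee_rot: [[-0.999, 0.038, -0.001], [0.038, 0.999, -0.0], [0.001, -0.0, -1.0]]
wrist_force: [0.4, 0.5, -0.8]
gripper_width: 0.3
```

```bash
python3 plan.py .6633,.0297,.0808,-2.2
```

```text
now 30.8 [0.6631 0.0304 0.1805] yaw -2.16 w 26.1 F [ 0.4  0.5 -0.8]
.6633,.0297,.0808,-2.2 [[-0.0,-0.002,0.208,0.0],[-0.001,-0.003,0.415,0.0],[-0.002,-0.005,0.622,0.0],[-0.002,-0.006,0.83,0.0]]
```

Call:
drive_tool(series=[[0, -0.006, 0.2, 0], [0, -0.006, 0.4, 0], [0, -0.006, 0.6, 0], [0, -0.006, 0.7, 0], [0, -0.006, 0.77, 0], [0, -0.006, 0.8, 0], [0, -0.006, 0.82, 0], [0, -0.006, 0.83, 0], [0, -0.006, 0.83, 0]])

```text
time_s: 31.92
tcp_pos: [0.6639, 0.0293, 0.0814]
ee_rot: [[-0.999, 0.038, 0.0], [0.038, 0.999, 0.0], [-0.0, 0.0, -1.0]]
wrist_force: [1.1, -0.1, -1.4]
gripper_width: 0.294
```

Call:
drive_tool(series=[[0, 0, 0, 0], [0, 0, 0, 0], [0, 0, 0, 0], [0, 0, 0, 0]], fingers=38)

```text
time_s: 32.42
tcp_pos: [0.6638, 0.0293, 0.0811]
ee_rot: [[-0.999, 0.038, 0.0], [0.038, 0.999, 0.0], [-0.0, 0.0, -1.0]]
wrist_force: [-0.4, -0.3, 1.1]
gripper_width: 0.435
```

Call:
drive_tool(series=[[0, 0, -0.1, 0], [0, 0, -0.3, 0], [0, 0, -0.55, 0], [0, 0, -0.82, 0], [0, 0, -0.82, 0], [0, 0, -0.82, 0], [0, 0, -0.82, 0]])

```text
time_s: 33.3
tcp_pos: [0.6631, 0.0292, 0.1782]
ee_rot: [[-0.999, 0.038, -0.002], [0.038, 0.999, -0.0], [0.002, -0.0, -1.0]]
wrist_force: [-0.3, -0.6, -0.7]
gripper_width: 0.435
```

```bash
python3 plan.py .457,.2416,.18,0
```

```text
now 33.3 [0.6631 0.0292 0.1782] yaw -2.2 w 37.9 F [-0.3 -0.6 -0.7]
.457,.2416,.18,0 [[0.167,0.159,-0.001,-0.002],[0.333,0.318,-0.003,-0.004],[0.5,0.477,-0.004,-0.006],[0.667,0.636,-0.005,-0.007],[0.833,0.795,-0.007,-0.009],[1.0,0.954,-0.008,-0.011]]
.457,.2416,.18,0 [[0.154,0.153,-0.001,-0.002],[0.307,0.306,-0.003,-0.003],[0.461,0.46,-0.004,-0.005],[0.614,0.613,-0.006,-0.006],[0.768,0.766,-0.007,-0.008]]
```

Call:
drive_tool(series=[[0.167, 0.159, 0, -0.002], [0.333, 0.318, 0, -0.004], [0.5, 0.477, 0, -0.006], [0.667, 0.636, 0, -0.007], [0.833, 0.795, 0, -0.009], [1.0, 0.954, 0, -0.011]], fingers=58)

```text
time_s: 34.05
tcp_pos: [0.5473, 0.1487, 0.1785]
ee_rot: [[-1.0, 0.016, -0.002], [0.016, 1.0, -0.001], [0.002, -0.001, -1.0]]
wrist_force: [0.3, 0.1, 0.3]
gripper_width: 0.666
```

Call:
drive_tool(series=[[0.154, 0.153, 0, -0.002], [0.307, 0.306, 0, -0.003], [0.461, 0.46, 0, -0.005], [0.614, 0.613, 0, -0.006], [0.768, 0.766, 0, -0.008], [0.768, 0.766, 0, -0.008], [0.768, 0.766, 0, -0.008], [0.768, 0.766, 0, -0.008]])

```text
time_s: 35.05
tcp_pos: [0.458, 0.2411, 0.1792]
ee_rot: [[-1.0, 0.001, -0.0], [0.001, 1.0, -0.0], [0.0, -0.0, -1.0]]
wrist_force: [0.1, 0.6, -0.9]
gripper_width: 0.666
```

```bash
python3 plan.py .457,.2416,.077,0
```

```text
now 35.05 [0.458  0.2411 0.1792] yaw -0.07 w 57.9 F [ 0.1  0.6 -0.9]
.457,.2416,.077,0 [[0.002,0.001,0.213,-0.0],[0.004,0.002,0.426,-0.0],[0.006,0.003,0.638,-0.001],[0.008,0.004,0.851,-0.001]]
```

Call:
drive_tool(series=[[0.008, 0.004, 0.21, 0], [0.008, 0.004, 0.42, 0], [0.008, 0.004, 0.64, 0], [0.008, 0.004, 0.76, 0], [0.008, 0.004, 0.85, 0], [0.008, 0.004, 0.85, 0]])

```text
time_s: 35.8
tcp_pos: [0.4567, 0.242, 0.0771]
ee_rot: [[-1.0, 0.0, -0.001], [0.0, 1.0, -0.001], [0.001, -0.001, -1.0]]
wrist_force: [-0.1, 0.3, -1.0]
gripper_width: 0.667
```

Call:
drive_tool(series=[[0, 0, 0, 0], [0, 0, 0, 0], [0, 0, 0, 0], [0, 0, 0, 0], [0, 0, 0, 0], [0, 0, 0, 0]], fingers=28)

```text
time_s: 36.55
tcp_pos: [0.4568, 0.2424, 0.0779]
ee_rot: [[-1.0, -0.0, 0.001], [-0.0, 1.0, 0.001], [-0.001, 0.001, -1.0]]
wrist_force: [-0.7, 0.3, 5.2]
gripper_width: 0.374
```

Call:
drive_tool(series=[[0, 0, -0.1, 0], [0, 0, -0.3, 0], [0, 0, -0.5, 0], [0, 0, -0.7, 0], [0, 0, -0.86, 0], [0, 0, -0.86, 0], [0, 0, -0.86, 0], [0, 0, -0.86, 0]])

```text
time_s: 37.55
tcp_pos: [0.4562, 0.2418, 0.1796]
ee_rot: [[-1.0, 0.0, -0.002], [0.0, 1.0, -0.001], [0.002, -0.001, -1.0]]
wrist_force: [0.3, 0.3, 0.4]
gripper_width: 0.373
```

```bash
python3 plan.py .6484,.197,.18,1.9
```

```text
now 37.55 [0.4562 0.2418 0.1796] yaw -0.02 w 32.5 F [0.3 0.3 0.4]
.6484,.197,.18,1.9 [[-0.2,-0.046,-0.0,-0.002],[-0.4,-0.093,-0.001,-0.004],[-0.6,-0.139,-0.001,-0.006],[-0.8,-0.186,-0.002,-0.008],[-1.0,-0.232,-0.002,-0.01]]
.6484,.197,.18,1.9 [[-0.2,-0.051,-0.0,-0.002],[-0.399,-0.101,-0.001,-0.005],[-0.599,-0.152,-0.001,-0.007]]
```

Call:
drive_tool(series=[[-0.2, -0.046, 0, -0.002], [-0.4, -0.093, 0, -0.004], [-0.6, -0.139, 0, -0.006], [-0.8, -0.186, 0, -0.008], [-1.0, -0.232, 0, -0.01]])

```text
time_s: 38.17
tcp_pos: [0.5771, 0.2139, 0.1794]
ee_rot: [[-1.0, -0.02, -0.002], [-0.02, 1.0, -0.001], [0.002, -0.001, -1.0]]
wrist_force: [0.3, 0.7, 0.0]
gripper_width: 0.371
```

Call:
drive_tool(series=[[-0.2, -0.051, 0, -0.002], [-0.4, -0.101, 0, -0.005], [-0.599, -0.152, 0, -0.007], [-0.599, -0.152, 0, -0.007], [-0.599, -0.152, 0, -0.007], [-0.599, -0.152, 0, -0.007]])

```text
time_s: 38.92
tcp_pos: [0.6481, 0.1977, 0.1805]
ee_rot: [[-0.999, -0.034, -0.001], [-0.034, 0.999, -0.0], [0.001, -0.0, -1.0]]
wrist_force: [-0.1, 0.3, 0.3]
gripper_width: 0.372
```

```bash
python3 plan.py .6484,.197,.0812,1.9; python3 -c "
from h import *
c=capture('scene');cv2.imwrite('pics/s3.png',cv2.resize(c['color'][180:430,130:530],None,fx=2,fy=2))"
```

```text
now 38.925 [0.6481 0.1977 0.1805] yaw 1.97 w 32.3 F [-0.1  0.3  0.3]
.6484,.197,.0812,1.9 [[-0.001,-0.002,0.207,0.0],[-0.002,-0.003,0.414,0.0],[-0.002,-0.005,0.62,0.001],[-0.003,-0.006,0.827,0.001]]
```

View pics/s3.png

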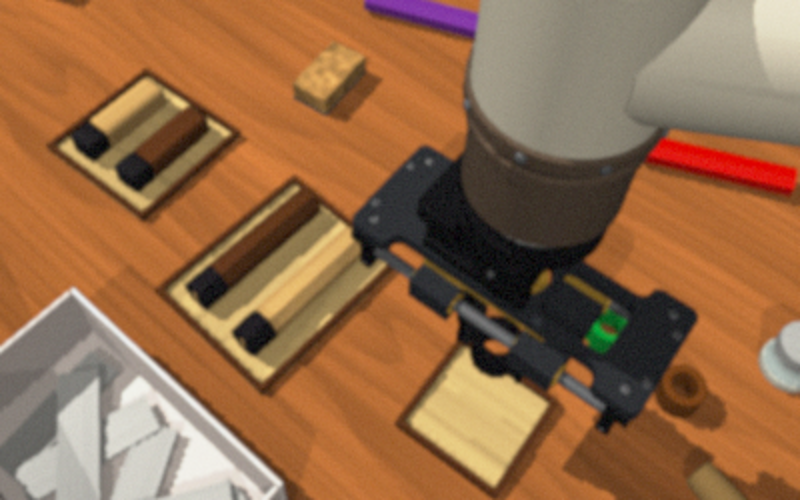

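The four handles lie flat in their trays, with the ring held at (495,345). Its opening reads 32.4 mm instead of 34, so I'll enlarge it before lowering.

```bash
python3 -c "
from h import *
c=capture('scene');im=c['color'][320:420,330:430]
cv2.imwrite('pics/s4.png',cv2.resize(cv2.convertScaleAbs(im,alpha=1.8,beta=20),None,fx=6,fy=6,interpolation=cv2.INTER_CUBIC))"
```

```text
(no output)
```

View pics/s4.png

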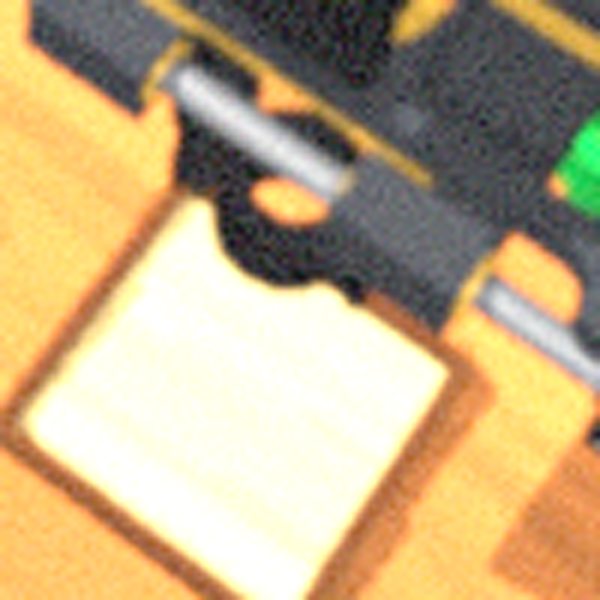

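The bore is seen from above with the rim level, so the ring hangs upright. I'll lower it.

Call:
drive_tool(series=[[-0.003, -0.006, 0.2, 0], [-0.003, -0.006, 0.4, 0], [-0.003, -0.006, 0.6, 0], [-0.003, -0.006, 0.7, 0], [-0.003, -0.006, 0.77, 0], [-0.003, -0.006, 0.8, 0], [-0.003, -0.006, 0.82, 0], [-0.003, -0.006, 0.83, 0], [-0.003, -0.006, 0.83, 0]])

```text
time_s: 40.15
tcp_pos: [0.6493, 0.1968, 0.0814]
ee_rot: [[-0.999, -0.034, 0.001], [-0.034, 0.999, 0.0], [-0.001, 0.0, -1.0]]
wrist_force: [0.6, -0.5, -0.3]
gripper_width: 0.371
```

Call:
drive_tool(series=[[0, 0, 0, 0], [0, 0, 0, 0], [0, 0, 0, 0], [0, 0, 0, 0]], fingers=48)

```text
time_s: 40.65
tcp_pos: [0.6493, 0.1968, 0.0811]
ee_rot: [[-0.999, -0.034, 0.0], [-0.034, 0.999, 0.0], [-0.0, 0.0, -1.0]]
wrist_force: [0.7, -0.9, 0.2]
gripper_width: 0.55
```

Call:
drive_tool(series=[[0, 0, -0.1, 0], [0, 0, -0.3, 0], [0, 0, -0.55, 0], [0, 0, -0.9, 0], [0, 0, -0.9, 0]])

```text
time_s: 41.28
tcp_pos: [0.6513, 0.1976, 0.1948]
ee_rot: [[-0.999, -0.035, 0.009], [-0.035, 0.999, 0.004], [-0.01, 0.004, -1.0]]
wrist_force: [-0.1, -0.1, 0.4]
gripper_width: 0.551
```

Call:
drive_tool(series=[[0.2, 0, 0, 0], [0.4, 0, 0, 0], [0.6, 0, -0.2, 0], [0.8, 0, -0.4, 0], [1.0, 0, -0.6, 0]])

```text
time_s: 41.9
tcp_pos: [0.5282, 0.1925, 0.2616]
ee_rot: [[-0.999, -0.034, -0.001], [-0.034, 0.999, -0.0], [0.001, -0.0, -1.0]]
wrist_force: [0.2, -0.5, 0.2]
gripper_width: 0.551
```

Call:
drive_tool(series=[[0.2, 0, 0, 0], [0.4, 0, 0, 0], [0.6, 0, 0, 0], [0.8, 0, 0, 0], [1.0, 0, 0, 0], [1.0, 0, 0, 0], [1.0, 0, 0, 0]])

```text
time_s: 42.78
tcp_pos: [0.4098, 0.1889, 0.2613]
ee_rot: [[-0.999, -0.034, 0.001], [-0.034, 0.999, 0.0], [-0.001, 0.0, -1.0]]
wrist_force: [0.1, 0.7, 0.9]
gripper_width: 0.549
```

```bash
python3 -c "
from h import *
c=capture('top');big=cv2.resize(c['color'],None,fx=3,fy=3,interpolation=cv2.INTER_CUBIC)
outline(big,c,octa(.6613,-.0285,-2.2,z0=.003),(0,255,0));outline(big,c,octa(.6638,.0293,-2.2,z0=.003),(0,255,0))
outline(big,c,box(.6438,-.2257,2,.095,.028,.003,.027),(0,255,0));outline(big,c,box(.6417,-.1684,2,.095,.028,.003,.027),(0,255,0))
outline(big,c,ring(.6484,.197,.029),(0,255,255))
cv2.imwrite('pics/fin.png',cv2.resize(big[300:900,270:1410],None,fx=.7,fy=.7,interpolation=cv2.INTER_AREA))"
```

```text
(no output)
```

View pics/fin.png

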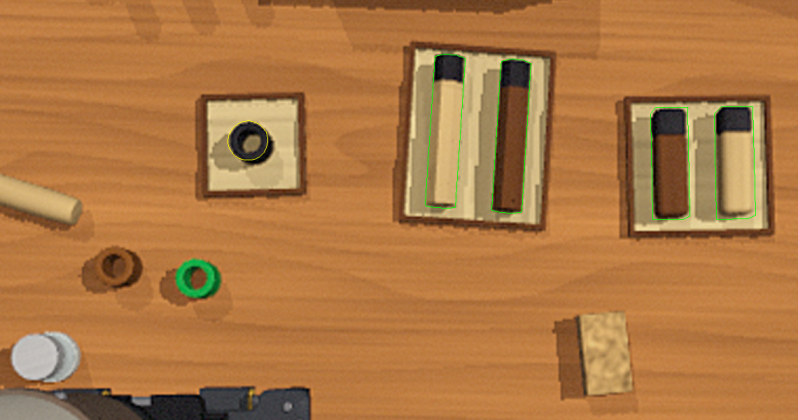

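The top view shows every piece matching its projected flat-on-floor outline: collar (250,141), long handles (447,130) and (512,135), short handles (670,163) and (735,162). The block and jar haven't visibly moved. Handing in.

```bash
python3 -c "
from h import *
s=telemetry.sense();print(s['time_s'],s['tcp_pos'].round(3));print(order.finish_job())"
```

```text
42.825 [0.41  0.189 0.261]
the job is handed in; nothing more can be done
None
```

I sorted all five pieces and handed the job in at 42.8 s of the 120 s allowed; the hand-in reports no verdict.

- **Placement:** both long handles lie side by side in the biggest tray, both short ones in the middle tray, and the black collar stands in the smallest. Each was set down from about 1 mm or less. I left the red and purple bars and the brown and green rings alone.
- **Last checks:** in the final top picture all five pieces match their projected flat-on-floor outlines to within about 2 mm. The collar is about 1 mm from its tray's centre. The sanding block and glue jar show no visible movement, though I did not measure them again. The arm ended parked clear at 0.26 m, and wrist forces in the readings stayed under 6 N.
- **Disagreement:** the gripper read about 32.4 mm on the collar instead of 34 mm. An enlarged picture showed it hanging upright, so I went ahead.

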